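# Index the display turntable to its next stop

## Robot

A 7-joint arm with a two-finger parallel gripper is mounted at the origin on the work surface. World frame = base frame: x ahead of the robot, y to its left, z up, the work surface at z = 0. Lengths are in m, angles in rad, forces in N, time in s.
With the tool pointing down it reaches from about 0.35 to 0.9 m from the base axis. Payload 8.1 kg.
Tool frame: the origin (TCP) lies on the centre line of the jaws, within the pads' length; the fingertips stand 19 mm ahead of it and the grasp point (between the pads) is the TCP; z points along the fingers, y is the line along which they close (so a half turn about z gives the same grasp; the last joint's range is limited). The gripper opens to 92 mm and grips with 3 to 60 N. Pads are 19 mm wide; open, the fingers measure 130 mm over their backs; the gripper's body (75 mm by 190 mm) begins 47 mm behind the grasp point.
Start: joints at [-1.404, 0.434, 0.025, 1.573, -0.012, 1.134, -0.075], TCP at [0.167, 0.602, 0.246] pointing down, gripper open.
Joint ranges: [-2.62, 2.62], [-0.44, 2.09], [-1.27, 1.32], [0.08, 2.57], [-1.32, 4.46], [0.12, 2], [-2.74, 2.74]. Speed limits (rad/s): [2.22, 2.22, 3.01, 3.01, 3.14, 3.14, 3.14].

## Interface

Orientations are given as a rotation vector (axis times angle).
In Python, from bench import arm, cams gives the robot as it stands. The module is installed in compiled form; this text tells all that it offers.
- The arm moves only by the shell command python3 -m jog 'ROWS' [OPENING] [FORCE]. ROWS is JSON, a list of rows, each an object of numbers: "dx", "dy", "dz": the shift along the tool's x, y, z in mm; "ax", "ay", "az": the turn, a rotation vector about the tool's x, y, z in degrees. A call has 1 to 5 rows; each row is the pose to reach, as a shift and turn from the pose commanded when the call began, along the tool's axes at that moment; what a row does not reach only later rows make up. A row lasts 1/12 s, in which the tool goes at most 41.7 mm and 7.16 degrees, less where a joint would pass 70% of its speed; a pose out of reach is approached as far as the arm can. A call with a gripper value outside its range is refused whole. OPENING is the closure, from -1 (fully open) to 1 (shut), set as the call begins (- or left out, the last holds). The fingers move at their own pace and stop on an object; FORCE is the grip in N (left out, the last holds). Time passes only in rows, so rows that repeat a pose let the fingers close. It gives the time, the measured TCP pose, the force, the opening and the grip force at its end, in the units of the state.
- arm.read_state(): the state, without advancing time (a new reading comes with each control period).
- cams.camera(name): name is "scene" or "side" or "wrist"; returns the picture (400x640x3 uint8, red, green, blue); there is no depth.
- cams.calibration(name): a dict with "fx", "fy", "cx", "cy" (pixels), "R" (3x3) and "t" (3): a world point X has camera coordinates R X + t. Camera axes: x right, y down, z forward; pixel columns grow to the right and rows downward; lengths in m; the calibration is good to about 2 mm. A picture is of the moment at which its call begins: read the wrist's pose just before it. calibration takes no time and is no camera call; for the wrist camera it gives the pose at the moment of the call.
- arm.close_job(): hands the job in; it is judged then, once.
Trained networks look in the newest picture that a camera, given by its name, has taken for a name from the list of things; names that differ only in an ending like _2 or _b are one class to them, and where a whole thing is asked for, a point or a joint stands for the part that bears it (a point fixed in the world has none). Each returns a list of dicts, best first, with "confidence" (0 to 1); they miss things now and then, are a little off and sometimes report something else, mostly with a low value. They report only what shows in the picture. A call takes as long as a camera call. They do not tell look-alikes from the thing itself.
- cams.regions_of(camera, query): "region" (400x640 bool, what is visible of it) and "rect" ([left, top, width, height] in pixels, round what is visible of it).
The state is a dict: "time_s": time; "joints": joint angles; "qvel": joint speeds; "joint_efforts": joint torques, N m; "eef_pos": TCP position; "tcp_rot": TCP orientation; "ft_force": force on the tool from outside, world axes, zero at the start; "moment": the same for the moment, N m; "opening": finger opening in m; "gripper_force": force on a finger pad.
Only numpy, scipy, OpenCV 4.12 (cv2) and the standard library are available. Lean on these libraries where they do the work, as an engineer would, in place of code of your own. Each camera call takes 0.05 s, during which the arm holds its last target. There are 200 camera calls.

## Task

Pull up the red sprung knob of the display turntable so its pin is clear of the plate, turn the turntable counter-clockwise (seen from above) to the next hole and let the pin spring fully home there. Go gently: do not force the pin sideways or down against the plates, keep the goods on the turntable standing, leave everything else on the counter alone, and let go of the knob.

Things in the scene. Friction and masses are not known exactly. Their poses are not given: they have to be found in the camera images.
- stand: Fixed round grey-blue plinth, 356 mm across, 30 mm high; origin: centre of its underside, on the vertical turning axis. On its rim lie two curved index plates, about 36 mm wide, tops 42 mm above the counter, holes at radius 150 mm: aluminium with the home hole (156 degrees counter-clockwise of the stand's x axis), then brass, lapping it, its top 0.5 mm lower. Pin against plates: never over 20 N.
- turntable (a joint): Turntable angle, rad: 0 with the pin in the home hole, growing counter-clockwise from above, range -0.05 to 1.5, friction about 0.12 N m. The brass plate was clamped by hand: its first hole (the next hole) lies anywhere from 40 to 56 degrees (0.70 to 0.98 rad) on; its second, 24 degrees further, is the wrong one. Holes are 10 mm wide, bevelled, and go right through.
- platter_centre (a point): Centre of the turntable's top face: wooden disc 210 mm across, top 70 mm above the counter. The point's x axis points along its steel arm (30 mm wide, top 66 mm above the counter, reaching 170 mm from the axis), which carries the index pin 150 mm from the axis.
- pin_knob (a point): Middle of the red knob, 26 mm across and 26 mm tall, on the index pin; 96 mm above the counter when home, with 17 mm of thin neck free between it and the arm. See pin for its travel.
- pin: The sprung index pin with the red knob (8 mm pin, blunt nose); origin on its axis, at counter level when home. Pulls straight up, 17 mm at most; enters a hole by 10 mm, clear of the plates from 11 mm up. Spring: 6.3 N down at home plus 0.45 N per mm, well damped. Let down between holes, the nose rides on the plate about 10 mm above home, with little friction, and snaps down over a hole.
- candlestick: Loose light-wood turned candlestick standing on the turntable, 52 mm across the foot, 100 mm tall, origin under its foot. It must stay standing on the turntable.
- cup: Loose blue ceramic cup on the turntable, 68 mm across, 62 mm tall, origin under its foot. It must stay standing on the turntable.
- soap_box: Loose white soap carton with a green band on the turntable, 50 x 36 x 60 mm tall, origin under it. It must stay standing on the turntable.
- jar: Loose jar on the counter, 66 mm across, 85 mm tall; leave alone.
- mug: Loose white mug on the counter, 80 mm across, 85 mm tall; leave alone.
- tin: Loose red tin on the counter, 72 mm across, 45 mm tall; leave alone.
- candlestick_dark: Loose dark candlestick on the counter, 52 mm across, 100 mm tall; leave alone.
- soap_stack: Loose pair of soap boxes on the counter, 75 x 55 x 60 mm tall; leave alone.
Things that resemble listed ones, but are neither listed nor needed, are in the scene too. Leave any purple look-alike of the candlestick alone.

How it is judged:
By the outcome, as a careful person would: the job done as asked, in the order asked, and still so for the second after the job is handed in, with the robot touching nothing.
It also fails if it takes over 54 s, if anything falls off the work surface, if the arm or the gripper's body presses on something with over 40 N, if the wrist force passes 120 N, or if a joint passes its speed limit or range.

## Working session

There is one attempt and no reset: what is moved stays moved. The work goes in short steps, Python scripts to look and compute and a shell command to move; the robot and the scene stay as the last step left them, time stands still between calls to the robot, and variables do not carry over. Pictures are saved under pics/ and viewed, at most 10 in all, crops included, and the job is handed in when it is done.

```bash
mkdir -p pics
cat > h.py <<'E'
import numpy as np, cv2
from scipy.spatial.transform import Rotation as Rn
from bench import arm, cams
def snap(n,f=None):
    im=cams.camera(n)
    if f: cv2.imwrite('pics/'+f,cv2.cvtColor(im,cv2.COLOR_RGB2BGR))
    return im
def ray(n,u,v,c=None):
    c=c or cams.calibration(n); R=np.array(c['R']);t=np.array(c['t'])
    o=-R.T@t; d=R.T@np.array([(u-c['cx'])/c['fx'],(v-c['cy'])/c['fy'],1]); return o,d
def at_z(n,u,v,z,c=None):
    o,d=ray(n,u,v,c); return o+d*(z-o[2])/d[2]
def proj(n,X,c=None):
    c=c or cams.calibration(n); p=np.array(c['R'])@np.array(X)+np.array(c['t'])
    return np.array([c['fx']*p[0]/p[2]+c['cx'],c['fy']*p[1]/p[2]+c['cy']])
def st():
    s=arm.read_state(); print('t',round(s['time_s'],2),'tcp',np.round(s['eef_pos'],4),'rot',np.round(s['tcp_rot'],3),'F',np.round(s['ft_force'],1),'op',round(s['opening'],4),'gf',s['gripper_force']); print('axes\n',np.round(Rn.from_rotvec(s['tcp_rot']).as_matrix(),3)); return s
E
python3 - <<'E'
from h import *
s=st(); print(np.round(s['joints'],3))
for n in ('scene','side'):
    snap(n,n+'0.png')
    for q in ('pin_knob','turntable','stand','candlestick'):
        for r in cams.regions_of(n,q)[:3]:
            m=r['region']; vv,uu=np.nonzero(m); print(n,q,round(r['confidence'],2),r['rect'],uu.mean().round(1),vv.mean().round(1))
E
```

```text
t 0.0 tcp [0.1665 0.6019 0.245 ] rot [-4.230e-01 -3.113e+00  2.000e-03] F [-0.   0.6 -0.1] op 0.0918 gf 0.0
axes
 [[-0.964  0.267 -0.   ]
 [ 0.267  0.964 -0.002]
 [-0.    -0.002 -1.   ]]
[-1.404  0.435  0.025  1.574 -0.012  1.134 -0.075]
scene pin_knob 0.6 [360.7, 193.4, 10.9, 26.6] 364.0 199.4
scene turntable 0.78 [261.9, 191.0, 112.2, 63.2] 317.4 230.0
scene turntable 0.44 [268.2, 193.8, 32.0, 38.5] 284.4 212.1
scene stand 0.89 [232.0, 190.4, 152.8, 110.5] 309.4 252.4
scene candlestick 0.94 [396.4, 187.7, 27.6, 40.7] 410.8 209.2
side pin_knob 0.39 [283.6, 187.5, 9.7, 15.1] 286.7 194.9
side turntable 0.66 [280.6, 167.1, 87.7, 50.2] 325.3 197.6
side turntable 0.16 [375.7, 313.4, 43.2, 56.7] 398.2 340.8
side stand 0.81 [278.4, 164.4, 115.2, 85.4] 332.7 210.2
side stand 0.7 [279.5, 169.5, 90.6, 46.9] 324.6 198.0
side candlestick 0.74 [235.4, 195.8, 16.8, 34.5] 242.5 213.9
side candlestick 0.63 [317.4, 151.6, 12.8, 31.7] 325.1 168.1
```

View pics/scene0.png

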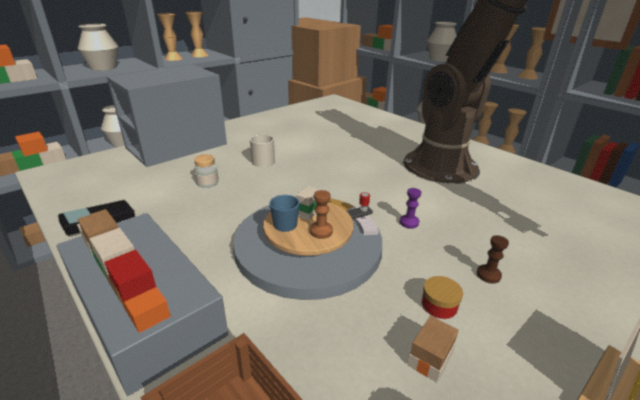

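View pics/side0.png

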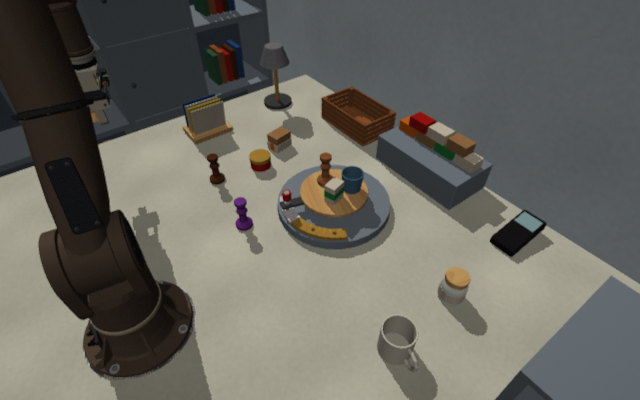

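Scene: the turntable is at about (310,235) with the red knob at (364,199). Its candlestick, at (321,215), is light brown. The purple look-alike is at (411,208) and the dark one at (491,258). Side: the knob is at (286,196) and the brass plate at about (320,230), with its holes showing.

```bash
cat > m.py <<'E'
from h import *
from scipy.optimize import least_squares
def knob_px(n):
    im=cams.camera(n).astype(int); r=cams.regions_of(n,'pin_knob')
    R,G,B=im[...,0],im[...,1],im[...,2]
    m=(R>100)&(G<0.45*R)&(B<0.5*R); 
    x,y,w,h=r[0]['rect']; k=np.zeros_like(m); k[int(y)-6:int(y+h)+6,int(x)-6:int(x+w)+6]=1; m&=k.astype(bool)
    v,u=np.nonzero(m); return u.mean(),v.mean(),len(u),r[0]['rect']
E
python3 - <<'E'
from m import *
P=[]
for n in('scene','side'):
    k=knob_px(n); print(n,k); P.append((n,k[0],k[1]))
    print(at_z(n,k[0],k[1],.096).round(4))
f=lambda X: np.concatenate([proj(n,X)-[u,v] for n,u,v in P])
s=least_squares(f,[.5,0,.1]); print('tri',s.x.round(4),s.fun.round(2))
# stand outline: bottom circle/top circle fit via region contour
out=[]
for n in('scene','side'):
    m=cams.regions_of(n,'stand')[0]['region'].astype(np.uint8)
    c=max(cv2.findContours(m,0,2)[0],key=cv2.contourArea)
    hull=cv2.convexHull(c)[:,0]; 
    th=np.linspace(0,2*np.pi,181)
    def model(x,y):
        pts=[proj(n,[x+.178*np.cos(a),y+.178*np.sin(a),z]) for z in(0,.03) for a in th]
        return cv2.convexHull(np.array(pts,np.float32))
    def res(p):
        M=model(*p); return [cv2.pointPolygonTest(M,(float(a),float(b)),True) for a,b in hull]
    r=least_squares(res,at_z(n,*m.nonzero()[::-1][0:1][0:1][0].mean(keepdims=True),m.nonzero()[0].mean(),.03)[:2] if 0 else at_z(n,m.nonzero()[1].mean(),m.nonzero()[0].mean(),.03)[:2],loss='soft_l1',diff_step=1e-3)
    print(n,'stand',r.x.round(4),r.cost.round(2),len(hull))
im=cams.camera('side'); cv2.imwrite('pics/sidez.png',cv2.resize(cv2.cvtColor(im,cv2.COLOR_RGB2BGR)[145:255,225:400],None,fx=4.5,fy=4.5,interpolation=cv2.INTER_CUBIC))
E
```

```text
scene (np.float64(364.6825396825397), np.float64(200.42857142857142), 63, [361.9, 192.9, 7.2, 15.1])
[0.4921 0.0925 0.096 ]
side (np.float64(nan), np.float64(nan), 0, [253.4, 147.2, 18.2, 23.3])
[nan nan nan]m.py:8: RuntimeWarning: Mean of empty slice.
  v,u=np.nonzero(m); return u.mean(),v.mean(),len(u),r[0]['rect']
  ret = ret.dtype.type(ret / rcount)
Traceback (most recent call last):
ValueError: Residuals are not finite in the initial point.
```

```bash
sed -i "s/def knob_px(n):/def knob_px(n,near):/; s/    x,y,w,h=.*/    u0,v0=near; k=np.zeros_like(m); k[int(v0)-14:int(v0)+14,int(u0)-12:int(u0)+12]=1; m\&=k.astype(bool)/" m.py
cat > a.py <<'E'
from m import *
P=[]
for n,nr in(('scene',(365,200)),('side',(286,196))):
    k=knob_px(n,nr); print(n,k); P.append((n,k[0],k[1]))
    print(at_z(n,k[0],k[1],.096).round(4))
f=lambda X: np.concatenate([proj(n,X)-[u,v] for n,u,v in P])
s=least_squares(f,[.5,0,.1]); print('tri',s.x.round(4),s.fun.round(2))
for n in('scene','side'):
    m=cams.regions_of(n,'stand')[0]['region'].astype(np.uint8)
    c=max(cv2.findContours(m,0,2)[0],key=cv2.contourArea); hull=cv2.convexHull(c)[:,0]
    th=np.linspace(0,2*np.pi,181)
    def res(p):
        M=cv2.convexHull(np.array([proj(n,[p[0]+.178*np.cos(a),p[1]+.178*np.sin(a),z]) for z in(0,.03) for a in th],np.float32))
        return [cv2.pointPolygonTest(M,(float(a),float(b)),True) for a,b in hull]
    r=least_squares(res,at_z(n,m.nonzero()[1].mean(),m.nonzero()[0].mean(),.03)[:2],loss='soft_l1',diff_step=1e-3)
    print(n,'stand',r.x.round(4),round(r.cost,2),len(hull))
im=cams.camera('side'); cv2.imwrite('pics/sidez.png',cv2.resize(cv2.cvtColor(im,cv2.COLOR_RGB2BGR)[145:255,225:400],None,fx=4.5,fy=4.5,interpolation=cv2.INTER_CUBIC))
E
python3 a.py
```

```text
scene (np.float64(364.625), np.float64(200.375), 64, [363.3, 190.8, 8.6, 28.7])
[0.492  0.0922 0.096 ]Traceback (most recent call last):
  File "a.py", line 4, in <module>
    k=knob_px(n,nr); print(n,k); P.append((n,k[0],k[1]))
  File "m.py", line 8, in knob_px
    v,u=np.nonzero(m); return u.mean(),v.mean(),len(u),r[0]['rect']
                                                       ~^^^
IndexError: list index out of range
```

```bash
sed -i "s/; r=cams.regions_of(n,'pin_knob')//; s/,r\[0\]\['rect'\]//" m.py; python3 a.py
```

```text
scene (np.float64(364.6825396825397), np.float64(200.42857142857142), 63)
[0.4921 0.0925 0.096 ]
side (np.float64(286.85714285714283), np.float64(193.57142857142858), 14)
[0.4931 0.0911 0.096 ]
tri [0.4926 0.0921 0.0959] [-0.25  0.04 -0.31 -0.07]Traceback (most recent call last):
  File "a.py", line 15, in <module>
    r=least_squares(res,at_z(n,m.nonzero()[1].mean(),m.nonzero()[0].mean(),.03)[:2],loss='soft_l1',diff_step=1e-3)
    return func(*args, **kwargs)
    result = trf(vector_fun.fun, vector_fun.jac, x0, f0, J0, lb, ub, ftol, xtol,
                 gtol, max_nfev, x_scale, loss_function, tr_solver,
                 tr_options.copy(), verbose, callback=callback_wrapped)
    return trf_no_bounds(
        fun, jac, x0, f0, J0, ftol, xtol, gtol, max_nfev, x_scale,
        loss_function, tr_solver, tr_options, verbose, callback=callback)
    f_new = fun(x_new)
    self._update_fun()
    ~~~~~~~~~~~~~~~~^^
    self.f = self.fun_wrapped(xp_copy(self.x))
             ~~~~~~~~~~~~~~~~^^^^^^^^^^^^^^^^^
    return np.atleast_1d(self.fun(x))
                         ~~~~~~~~^^^
    return self.f(x, *self.args, **self.kwargs)
           ~~~~~~^^^^^^^^^^^^^^^^^^^^^^^^^^^^^^
  File "a.py", line 13, in res
    M=cv2.convexHull(np.array([proj(n,[p[0]+.178*np.cos(a),p[1]+.178*np.sin(a),z]) for z in(0,.03) for a in th],np.float32))
                               ~~~~^^^^^^^^^^^^^^^^^^^^^^^^^^^^^^^^^^^^^^^^^^^^^^^
  File "h.py", line 14, in proj
    c=c or cams.calibration(n); p=np.array(c['R'])@np.array(X)+np.array(c['t'])
           ~~~~~~~~~~~~~~~~^^^
ValueError: time passes only in moves, steps and waits
```

```bash
python3 - <<'E'
s=open('h.py').read()
s=s.replace("def ray","C={}\ndef cal(n):\n    if n not in C: C[n]=cams.calibration(n)\n    return C[n]\ndef ray").replace("c=c or cams.calibration(n)","c=c or cal(n)")
open('h.py','w').write(s)
E
python3 a.py; python3 -c "
from h import *
print(arm.read_state()['time_s'])"
```

```text
scene (np.float64(364.6825396825397), np.float64(200.42857142857142), 63)
[0.4921 0.0925 0.096 ]
side (np.float64(286.85714285714283), np.float64(193.57142857142858), 14)
[0.4931 0.0911 0.096 ]
tri [0.4926 0.0921 0.0959] [-0.25  0.04 -0.31 -0.07]
scene stand [ 0.5203 -0.5442] 54.56 16
side stand [0.635  0.0462] 9.5 40
1.3
```

View pics/sidez.png

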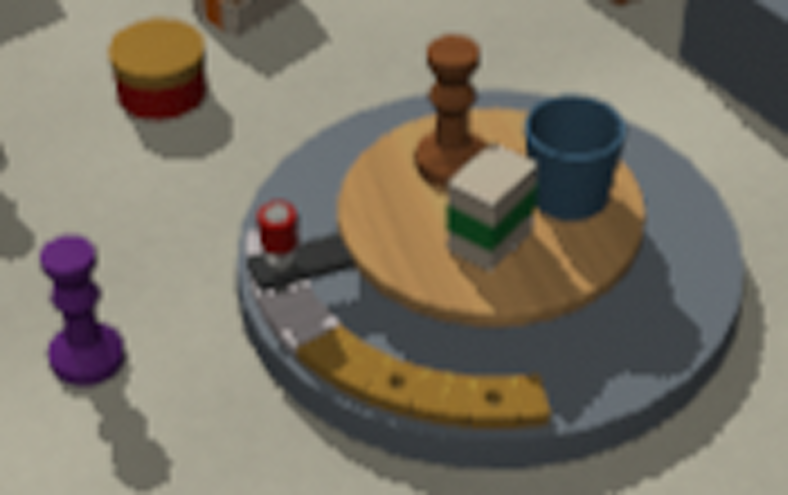

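The crop shows the knob at side px (287,196) and the brass holes at full px (313.2,229.4) and (334.6,233.0). The first is the next hole and the second is the wrong one. The tall light-wood candlestick stands on the platter, and purple is clear of it.

Run:
```python
from h import *
c=np.array([.635,.0462]); k=np.array([.4926,.0921])
a0=np.degrees(np.arctan2(*(k-c)[::-1])); print('knob ang',a0,np.hypot(*(k-c)))
for u,v in((313.2,229.4),(334.6,233.0)):
    X=at_z('side',u,v,.0405)[:2]; a=np.degrees(np.arctan2(*(X-c)[::-1])); print(X.round(4),np.hypot(*(X-c)).round(4),(a-a0)%360)
for n in('scene','side'):
    for q in('candlestick','cup','soap_box'):
        for r in cams.regions_of(n,q)[:4]: print(n,q,round(r['confidence'],2),np.round(r['rect']), at_z(n,r['rect'][0]+r['rect'][2]/2,r['rect'][1]+r['rect'][3],.075).round(3))
# goal rotation for gripper: y axis tangential
R=Rn.from_rotvec(arm.read_state()['tcp_rot']).as_matrix(); print(np.degrees(np.arctan2(R[1,1],R[0,1])))
```

```text
knob ang 162.13423592691365 0.14961473857879112
[ 0.5003 -0.0286] 0.1541 46.91055609169587
[ 0.5407 -0.0762] 0.1545 70.27435427630138
scene candlestick 0.84 [396. 191.  26.  37.] [0.475 0.217 0.075]
scene candlestick 0.57 [312. 190.  24.  48.] [0.649 0.118 0.075]
scene cup 0.7 [267. 192.  37.  40.] [0.7   0.048 0.075]
scene soap_box 0.72 [364. 193.   4.  15.] [0.489 0.097 0.075]
scene soap_box 0.66 [296. 186.  21.  33.] [0.631 0.039 0.075]
side candlestick 0.98 [236. 196.  19.  35.] [0.33  0.053 0.075]
side candlestick 0.52 [316. 151.  14.  34.] [0.616 0.077 0.075]
side cup 0.83 [341. 167.  21.  27.] [ 0.659 -0.007  0.075]
side soap_box 0.61 [326. 180.  19.  25.] [ 0.593 -0.014  0.075]
74.53746494298395
```

```bash
R='{"dx":-450,"dy":-404}'; python3 -m jog '[{"dx":-36,"dy":-20},{"dx":-60,"dy":-54},{"dx":-90,"dy":-81},{"dx":-120,"dy":-108},{"dx":-150,"dy":-135}]'
python3 -m jog '[{"dx":-30,"dy":-27},{"dx":-60,"dy":-54},{"dx":-90,"dy":-81},{"dx":-120,"dy":-108},{"dx":-150,"dy":-135}]'
python3 -m jog '[{"dx":-30,"dy":-27},{"dx":-60,"dy":-54},{"dx":-90,"dy":-81},{"dx":-120,"dy":-108},{"dx":-140,"dy":-120}]'
python3 - <<'E'
from h import *
s=st(); print(np.round(s['joints'],3))
for n,u,v in(('scene',411,224),('side',244,226)): print('purple',at_z(n,u,v,.005).round(3))
c=cams.calibration('wrist'); snap('wrist','w1.png')
print('cam',(-np.array(c['R']).T@c['t']).round(3)); print('knob px',proj('wrist',[.4926,.0921,.096],c))
E
```

```text
t 1.6 tcp [0.1666 0.6024 0.2457] rot [-0.423 -3.113 -0.   ] F [ 0.9  0.  -0.2] op 0.0921 gf 0.0
axes
 [[-0.964  0.267  0.   ]
 [ 0.267  0.964  0.   ]
 [ 0.     0.    -1.   ]]
[-1.404  0.434  0.025  1.573 -0.012  1.134 -0.075]
purple [0.371 0.155 0.005]
purple [0.36  0.134 0.005]
cam [0.089 0.623 0.385]
knob px [  2.9406009  525.68573464]schema error: expected keys dx, dy, dz, ax, ay, az
schema error: expected keys dx, dy, dz, ax, ay, az
schema error: expected keys dx, dy, dz, ax, ay, az
```

View pics/w1.png

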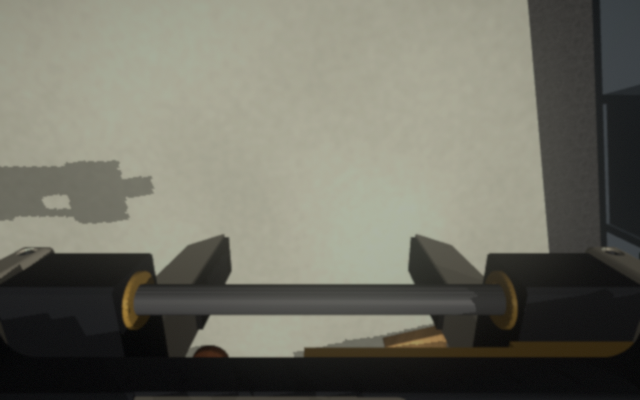

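The wrist view shows only counter. The jog call needs all six keys in each row, so nothing has moved. I'll fly to a viewing pose over the turntable.

```bash
python3 -m jog '[{"dx":-20,"dy":-16,"dz":0,"ax":0,"ay":0,"az":0},{"dx":-50,"dy":-40,"dz":0,"ax":0,"ay":0,"az":0},{"dx":-80,"dy":-64,"dz":0,"ax":0,"ay":0,"az":0},{"dx":-110,"dy":-88,"dz":0,"ax":0,"ay":0,"az":0},{"dx":-140,"dy":-112,"dz":0,"ax":0,"ay":0,"az":0}]'
python3 -m jog '[{"dx":-30,"dy":-24,"dz":0,"ax":0,"ay":0,"az":0},{"dx":-60,"dy":-48,"dz":0,"ax":0,"ay":0,"az":0},{"dx":-90,"dy":-72,"dz":0,"ax":0,"ay":0,"az":0},{"dx":-120,"dy":-96,"dz":0,"ax":0,"ay":0,"az":0},{"dx":-150,"dy":-120,"dz":0,"ax":0,"ay":0,"az":0}]'
python3 -m jog '[{"dx":-30,"dy":-24,"dz":0,"ax":0,"ay":0,"az":0},{"dx":-60,"dy":-48,"dz":0,"ax":0,"ay":0,"az":0},{"dx":-90,"dy":-72,"dz":0,"ax":0,"ay":0,"az":0},{"dx":-120,"dy":-96,"dz":0,"ax":0,"ay":0,"az":0},{"dx":-150,"dy":-120,"dz":0,"ax":0,"ay":0,"az":0}]'
python3 -m jog '[{"dx":-30,"dy":-24,"dz":0,"ax":0,"ay":0,"az":0},{"dx":-60,"dy":-50,"dz":0,"ax":0,"ay":0,"az":0},{"dx":-90,"dy":-70,"dz":0,"ax":0,"ay":0,"az":0},{"dx":-110,"dy":-89,"dz":0,"ax":0,"ay":0,"az":0},{"dx":-110,"dy":-89,"dz":0,"ax":0,"ay":0,"az":0}]'
python3 - <<'E'
from h import *
s=st(); print(np.round(s['joints'],3))
c=cams.calibration('wrist'); snap('wrist','w2.png')
print('cam',(-np.array(c['R']).T@c['t']).round(3)); print('knob px',proj('wrist',[.4926,.0921,.096],c),proj('wrist',[.5003,-.0286,.0415],c))
import json; json.dump({k:np.array(v).tolist() for k,v in c.items()},open('w2.json','w'))
E
```

```text
time_s: 2.07
eef_pos: [0.2724, 0.4556, 0.2458]
tcp_rot: [0.422, 3.113, 0.0]
ft_force: [0.7, 0.5, 0.5]
opening: 0.0918
gripper_force: 0.0
time_s: 2.48
eef_pos: [0.3851, 0.2999, 0.246]
tcp_rot: [0.422, 3.113, 0.001]
ft_force: [0.4, 0.2, 1.1]
opening: 0.0915
gripper_force: 0.0
time_s: 2.9
eef_pos: [0.4977, 0.1442, 0.2461]
tcp_rot: [0.422, 3.112, 0.001]
ft_force: [-0.1, -0.2, -0.3]
opening: 0.0919
gripper_force: 0.0
time_s: 3.32
eef_pos: [0.5816, 0.0238, 0.2459]
tcp_rot: [0.434, 3.109, -0.005]
ft_force: [-0.2, -0.0, 0.2]
opening: 0.0918
gripper_force: 0.0
t 3.32 tcp [0.5816 0.0238 0.2459] rot [ 0.434  3.109 -0.005] F [-0.2 -0.   0.2] op 0.0918 gf 0.0
axes
 [[-0.962  0.274  0.002]
 [ 0.274  0.962 -0.004]
 [-0.003 -0.003 -1.   ]]
[-0.381  0.369  0.337  1.703 -0.131  1.09   1.289]
cam [0.504 0.046 0.385]
knob px [373.41697196  57.75815733] [246.91318224 107.13282903]
```

View pics/w2.png

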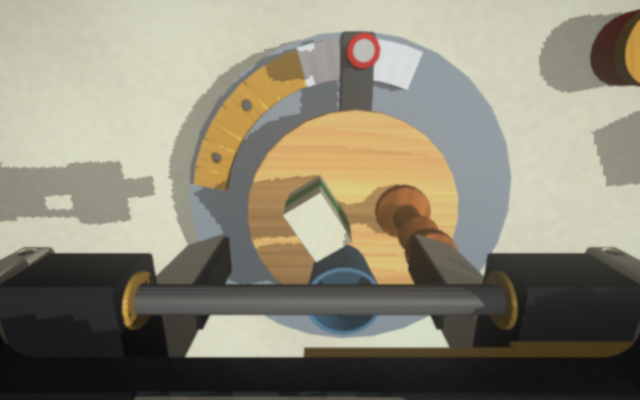

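The wrist view shows the knob top at (364,49), the next hole at (246,105) and the second hole at (216,157). The candlestick, soap box and cup are all standing on the platter. I'll measure the holes and knob to sub-pixel and fit the axis.

Run:
```python
from h import *
import json
from scipy.optimize import least_squares
c=json.load(open('w2.json')); im=cv2.imread('pics/w2.png'); g=cv2.cvtColor(im,cv2.COLOR_BGR2GRAY).astype(float)
H=[]
for u,v in((246,105),(216,157)):
    p=g[v-9:v+10,u-9:u+10]; w=np.clip(np.median(p)*.75-p,0,None); yy,xx=np.mgrid[-9:10,-9:10]; w[(xx**2+yy**2)>64]=0
    H.append((u+(w*xx).sum()/w.sum(), v+(w*yy).sum()/w.sum())); print('hole',H[-1],(w>0).sum())
b,gg,r=[im[...,i].astype(int) for i in range(3)]
m=(r>100)&(gg<.55*r); m[:20]=0;m[85:]=0;m[:,:335]=0;m[:,395:]=0
pts=np.argwhere(m)[:,::-1].astype(np.int32); (ku,kv),kr=cv2.minEnclosingCircle(pts); print('knob',ku,kv,kr,len(pts))
# white cap
q=im[int(kv)-8:int(kv)+9,int(ku)-8:int(ku)+9].min(2)>120; y,x=np.nonzero(q); print('cap',int(ku)-8+x.mean(),int(kv)-8+y.mean())
K=at_z('w',ku,kv,.109,c)[:2]; h=[at_z('w',*p,.0410,c)[:2] for p in H]
print('K',K,'K cap',at_z('w',int(ku)-8+x.mean(),int(kv)-8+y.mean(),.109,c)[:2],'holes',h, 'hole spacing',np.linalg.norm(h[0]-h[1]),'expect',.3*np.sin(np.radians(12)))
f=lambda p:[np.hypot(*(X-p))-.15 for X in [K,*h]]
s=least_squares(f,[.635,.046]); C=s.x; print('C',C,s.fun)
an=[np.degrees(np.arctan2(*(X-C)[::-1]))%360 for X in [K,*h]]; print(an,np.diff(an))
# platter disc colour fit: top-edge
hsv=cv2.cvtColor(im,cv2.COLOR_BGR2HSV);
```

```text
hole (np.float64(245.46564885496184), np.float64(104.936582501468)) 73
hole (np.float64(215.45100764419735), np.float64(157.86726893676163)) 67
knob 363.9375 50.625 18.063032150268555 476
cap 363.05574912891984 50.0
K [0.48629745 0.08430805] K cap [0.48569415 0.08377492] holes [array([ 0.49793651, -0.02937275]), array([ 0.5390751 , -0.07673112])] hole spacing 0.06273115997068279 expect 0.0623735072453278
C [0.63012003 0.04218419] [-0.00013555  0.00030927 -0.00023342]
[np.float64(163.67534333413582), np.float64(208.4286948780623), np.float64(232.56130747125627)] [44.75335154 24.13261259]
```

```bash
python3 -m jog '[{"dx":27,"dy":8,"dz":0,"ax":0,"ay":0,"az":0},{"dx":54,"dy":16,"dz":0,"ax":0,"ay":0,"az":0},{"dx":81,"dy":24,"dz":10,"ax":0,"ay":0,"az":0},{"dx":108,"dy":32,"dz":25,"ax":0,"ay":0,"az":0},{"dx":108,"dy":32,"dz":50,"ax":0,"ay":0,"az":0}]'
python3 -m jog '[{"dx":0,"dy":0,"dz":20,"ax":0,"ay":0,"az":0},{"dx":0,"dy":0,"dz":38,"ax":0,"ay":0,"az":0},{"dx":0,"dy":0,"dz":46,"ax":0,"ay":0,"az":0},{"dx":0,"dy":0,"dz":46,"ax":0,"ay":0,"az":0}]'
python3 - <<'E'
from h import *
s=st(); c=cams.calibration('wrist'); snap('wrist','w3.png')
T=np.array(s['eef_pos']); R=Rn.from_rotvec(s['tcp_rot']).as_matrix()
print('tcp px',proj('w',T,c),'at top plane',proj('w',T+R[:,2]*(T[2]-.109),c),'K pred',proj('w',[.4862,.0842,.109],c))
E
```

```text
time_s: 3.78
eef_pos: [0.48, 0.0949, 0.1967]
tcp_rot: [-0.414, -3.114, -0.006]
ft_force: [0.6, 0.2, -0.7]
opening: 0.0919
gripper_force: 0.0
time_s: 4.12
eef_pos: [0.4821, 0.0909, 0.1484]
tcp_rot: [-0.42, -3.11, 0.002]
ft_force: [-1.0, -0.3, -0.2]
opening: 0.0918
gripper_force: 0.0
t 4.12 tcp [0.4821 0.0909 0.1484] rot [-4.20e-01 -3.11e+00  2.00e-03] F [-1.  -0.3 -0.2] op 0.0918 gf 0.0
axes
 [[-0.964  0.265 -0.003]
 [ 0.265  0.964 -0.001]
 [ 0.003 -0.001 -1.   ]]
tcp px [321.49170257 272.24365912] at top plane [321.13657316 237.02082782] K pred [311.85930743 246.31789605]
```

View pics/w3.png

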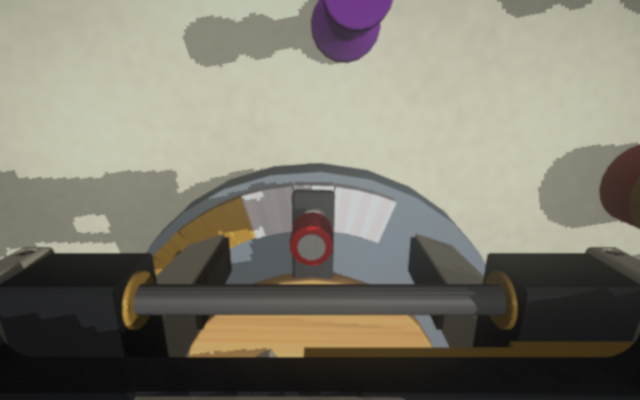

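The knob cap is at (312,247) and the prediction was (312,246), so the measurement agrees. Purple is well outboard at (345,30). I'll centre over the knob, then descend.

```bash
python3 -m jog '[{"dx":-4,"dy":-4,"dz":0,"ax":0,"ay":0,"az":0},{"dx":-5.7,"dy":-5.4,"dz":0,"ax":0,"ay":0,"az":0.9},{"dx":-5.7,"dy":-5.4,"dz":0,"ax":0,"ay":0,"az":0.9},{"dx":-5.7,"dy":-5.4,"dz":0,"ax":0,"ay":0,"az":0.9}]'
python3 - <<'E'
from h import *
s=st(); T=np.array(s['eef_pos']); R=Rn.from_rotvec(s['tcp_rot']).as_matrix()
c=cams.calibration('wrist'); im=snap('wrist','w4.png').astype(int)
r,g,b=im[...,0],im[...,1],im[...,2]; m=(r>90)&(g<.5*r)&(b<.5*r); m[:200]=0; m[285:]=0; m[:,280:360]&=True; m[:,:280]=0; m[:,360:]=0
y,x=np.nonzero(m); print('red bbox',x.min(),x.max(),y.min(),y.max())
w=(im.min(2)>130)&(np.abs(np.arange(640)-x.mean())<10)&((np.arange(400)[:,None]>y.max()-28)&(np.arange(400)[:,None]<=y.max())); yy,xx=np.nonzero(w); 
print('cap',xx.mean(),yy.mean(),len(xx)); K=at_z('w',xx.mean(),yy.mean(),.109,c); print('K',K.round(4),'in tool mm',(R.T@(K-T)*1e3).round(1))
E
```

```text
time_s: 4.5
eef_pos: [0.4882, 0.0834, 0.1504]
tcp_rot: [0.448, 3.108, 0.001]
ft_force: [-0.2, 1.1, -0.4]
opening: 0.0915
gripper_force: 0.0
t 4.5 tcp [0.4882 0.0834 0.1504] rot [4.480e-01 3.108e+00 1.000e-03] F [-0.2  1.1 -0.4] op 0.0915 gf 0.0
axes
 [[-0.959  0.283  0.001]
 [ 0.283  0.959  0.   ]
 [-0.001  0.001 -1.   ]]
red bbox 300 340 206 249
cap 321.23387096774195 225.03225806451613 124
K [0.482  0.0853 0.109 ] in tool mm [ 6.5  0.1 41.4]
```

```bash
python3 -m jog '[{"dx":1,"dy":0,"dz":12,"ax":0,"ay":0,"az":0},{"dx":2,"dy":0,"dz":24,"ax":0,"ay":0,"az":0},{"dx":2,"dy":0,"dz":36,"ax":0,"ay":0,"az":0},{"dx":2,"dy":0,"dz":46,"ax":0,"ay":0,"az":0},{"dx":2,"dy":0,"dz":52,"ax":0,"ay":0,"az":0}]'
python3 -m jog '[{"dx":0,"dy":0,"dz":0,"ax":0,"ay":0,"az":0},{"dx":0,"dy":0,"dz":0,"ax":0,"ay":0,"az":0},{"dx":0,"dy":0,"dz":0,"ax":0,"ay":0,"az":0}]' 0.3 4
python3 - <<'E'
from h import *
s=st(); T=np.array(s['eef_pos']); R=Rn.from_rotvec(s['tcp_rot']).as_matrix(); print('K in tool',(R.T@(np.array([.4862,.0842,.096])-T)*1e3).round(1))
c=cams.calibration('wrist'); snap('wrist','w5.png'); print(proj('w',T+R[:,2]*(T[2]-.109),c))
E
```

```text
time_s: 4.97
eef_pos: [0.4854, 0.0842, 0.0969]
tcp_rot: [-0.447, -3.109, 0.0]
ft_force: [-1.0, 0.4, 0.0]
opening: 0.092
gripper_force: 0.0
time_s: 5.22
eef_pos: [0.4861, 0.0842, 0.0982]
tcp_rot: [0.447, 3.109, 0.0]
ft_force: [0.3, -0.6, 0.4]
opening: 0.0765
gripper_force: 0.0
t 5.22 tcp [0.4861 0.0842 0.0982] rot [0.447 3.109 0.   ] F [ 0.3 -0.6  0.4] op 0.0765 gf 0.0
axes
 [[-0.959  0.282  0.001]
 [ 0.282  0.959  0.   ]
 [-0.001  0.    -1.   ]]
K in tool [-0.1 -0.   2.2]
[321.56556547 285.00716345]
```

View pics/w5.png

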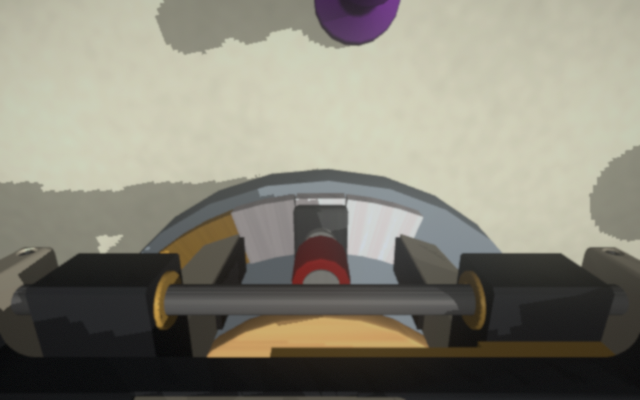

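The knob sits centred between the fingers, at x≈321. I'll close gently first.

```bash
H='x'
python3 -m jog '[{"dx":0,"dy":0,"dz":0,"ax":0,"ay":0,"az":0},{"dx":0,"dy":0,"dz":0,"ax":0,"ay":0,"az":0},{"dx":0,"dy":0,"dz":0,"ax":0,"ay":0,"az":0},{"dx":0,"dy":0,"dz":0,"ax":0,"ay":0,"az":0},{"dx":0,"dy":0,"dz":0,"ax":0,"ay":0,"az":0}]' 1 4
python3 -m jog '[{"dx":0,"dy":0,"dz":0,"ax":0,"ay":0,"az":0},{"dx":0,"dy":0,"dz":0,"ax":0,"ay":0,"az":0},{"dx":0,"dy":0,"dz":0,"ax":0,"ay":0,"az":0},{"dx":0,"dy":0,"dz":0,"ax":0,"ay":0,"az":0},{"dx":0,"dy":0,"dz":0,"ax":0,"ay":0,"az":0}]' 1 4
```

```text
time_s: 5.68
eef_pos: [0.4857, 0.0842, 0.0978]
tcp_rot: [0.447, 3.11, 0.0]
ft_force: [-0.1, -0.1, 0.3]
opening: 0.0389
gripper_force: 0.0
time_s: 6.1
eef_pos: [0.4857, 0.0842, 0.0977]
tcp_rot: [0.447, 3.11, 0.0]
ft_force: [0.1, -0.0, 0.3]
opening: 0.026
gripper_force: 4.0
```

Both pads are on the knob (26 mm) with no side force. I'll firm the grip and lift 13 mm slowly.

```bash
python3 -m jog '[{"dx":0,"dy":0,"dz":0,"ax":0,"ay":0,"az":0},{"dx":0,"dy":0,"dz":0,"ax":0,"ay":0,"az":0},{"dx":0,"dy":0,"dz":-1,"ax":0,"ay":0,"az":0},{"dx":0,"dy":0,"dz":-2,"ax":0,"ay":0,"az":0},{"dx":0,"dy":0,"dz":-3,"ax":0,"ay":0,"az":0}]' 1 30
python3 -m jog '[{"dx":0,"dy":0,"dz":-2,"ax":0,"ay":0,"az":0},{"dx":0,"dy":0,"dz":-4,"ax":0,"ay":0,"az":0},{"dx":0,"dy":0,"dz":-6,"ax":0,"ay":0,"az":0},{"dx":0,"dy":0,"dz":-8,"ax":0,"ay":0,"az":0},{"dx":0,"dy":0,"dz":-10,"ax":0,"ay":0,"az":0}]' 1 30
python3 -m jog '[{"dx":0,"dy":0,"dz":-1,"ax":0,"ay":0,"az":0},{"dx":0,"dy":0,"dz":-1,"ax":0,"ay":0,"az":0},{"dx":0,"dy":0,"dz":-1,"ax":0,"ay":0,"az":0}]' 1 30
python3 - <<'E'
from h import *
s=st()
E
```

```text
time_s: 6.52
eef_pos: [0.4856, 0.0842, 0.1005]
tcp_rot: [-0.447, -3.109, 0.0]
ft_force: [2.9, 1.3, -7.7]
opening: 0.0251
gripper_force: 30.0
time_s: 6.93
eef_pos: [0.4856, 0.0841, 0.1107]
tcp_rot: [-0.447, -3.109, 0.0]
ft_force: [3.6, 0.4, -13.7]
opening: 0.0255
gripper_force: 30.0
time_s: 7.18
eef_pos: [0.4856, 0.0841, 0.1117]
tcp_rot: [-0.447, -3.109, 0.0]
ft_force: [3.2, 0.1, -13.3]
opening: 0.026
gripper_force: 30.0
t 7.18 tcp [0.4856 0.0841 0.1117] rot [-0.447 -3.109  0.   ] F [  3.2   0.1 -13.3] op 0.026 gf 29.998140335083008
axes
 [[-0.959  0.282 -0.   ]
 [ 0.282  0.959 -0.   ]
 [ 0.    -0.    -1.   ]]
```

```bash
python3 -m jog '[{"dx":0,"dy":-2.6,"dz":0,"ax":0,"ay":0,"az":-1},{"dx":-0.1,"dy":-6.5,"dz":0,"ax":0,"ay":0,"az":-2.5},{"dx":-0.4,"dy":-10.5,"dz":0,"ax":0,"ay":0,"az":-4},{"dx":-0.8,"dy":-15.7,"dz":0,"ax":0,"ay":0,"az":-6},{"dx":-1.5,"dy":-20.9,"dz":0,"ax":0,"ay":0,"az":-8}]' 1 30
python3 -m jog '[{"dx":-0.1,"dy":-5.2,"dz":0,"ax":0,"ay":0,"az":-2},{"dx":-0.4,"dy":-10.5,"dz":0,"ax":0,"ay":0,"az":-4},{"dx":-0.8,"dy":-15.7,"dz":0,"ax":0,"ay":0,"az":-6},{"dx":-1.5,"dy":-20.9,"dz":0,"ax":0,"ay":0,"az":-8},{"dx":-2.3,"dy":-26,"dz":0,"ax":0,"ay":0,"az":-10}]' 1 30
python3 - <<'E'
from h import *
s=st(); C=np.array([.6301,.0422]); d=np.array(s['eef_pos'][:2])-C; print('ang',np.degrees(np.arctan2(d[1],d[0]))%360,'r',np.hypot(*d))
E
```

```text
time_s: 7.6
eef_pos: [0.4812, 0.0637, 0.1117]
tcp_rot: [0.225, 3.133, 0.0]
ft_force: [3.0, 1.7, -12.7]
opening: 0.0252
gripper_force: 30.0
time_s: 8.02
eef_pos: [0.4799, 0.0376, 0.1118]
tcp_rot: [-0.049, 3.141, 0.001]
ft_force: [4.2, 1.8, -12.9]
opening: 0.0258
gripper_force: 30.0
t 8.02 tcp [0.4799 0.0376 0.1118] rot [-4.900e-02  3.141e+00  1.000e-03] F [  4.2   1.8 -12.9] op 0.0258 gf 29.998632073402405
axes
 [[-1.    -0.031  0.   ]
 [-0.031  1.     0.   ]
 [-0.001  0.    -1.   ]]
ang 181.76724648279662 r 0.1502372338109012
```

```bash
python3 -m jog '[{"dx":-0.1,"dy":-5.2,"dz":0,"ax":0,"ay":0,"az":-2},{"dx":-0.4,"dy":-10.5,"dz":0,"ax":0,"ay":0,"az":-4},{"dx":-0.8,"dy":-15.7,"dz":0,"ax":0,"ay":0,"az":-6},{"dx":-1.5,"dy":-20.9,"dz":0,"ax":0,"ay":0,"az":-8},{"dx":-2.3,"dy":-26,"dz":0,"ax":0,"ay":0,"az":-10}]' 1 30
python3 -m jog '[{"dx":-0.1,"dy":-5.2,"dz":0,"ax":0,"ay":0,"az":-2},{"dx":-0.4,"dy":-10.5,"dz":0,"ax":0,"ay":0,"az":-4},{"dx":-0.8,"dy":-15.7,"dz":0,"ax":0,"ay":0,"az":-6},{"dx":-1.2,"dy":-18.3,"dz":0,"ax":0,"ay":0,"az":-7},{"dx":-1.2,"dy":-18.3,"dz":0,"ax":0,"ay":0,"az":-7}]' 1 30
python3 - <<'E'
from h import *
s=st(); C=np.array([.6301,.0422]); T=np.array(s['eef_pos']); d=T[:2]-C; print('ang',np.degrees(np.arctan2(d[1],d[0]))%360,'r',np.hypot(*d))
R=Rn.from_rotvec(s['tcp_rot']).as_matrix(); print('to hole tool mm',(R.T@(np.array([.4979,-.0294,T[2]])-T)*1e3).round(2))
c=cams.calibration('wrist'); snap('wrist','w6.png'); print('hole px',proj('w',[.4979,-.0294,.0415],c))
E
```

```text
time_s: 8.43
eef_pos: [0.4831, 0.0118, 0.1118]
tcp_rot: [-0.322, 3.124, 0.001]
ft_force: [5.3, 2.7, -13.8]
opening: 0.0254
gripper_force: 30.0
time_s: 8.85
eef_pos: [0.4882, -0.0064, 0.1118]
tcp_rot: [-0.509, 3.099, -0.0]
ft_force: [5.1, 1.3, -12.9]
opening: 0.0253
gripper_force: 30.0
t 8.85 tcp [ 0.4882 -0.0064  0.1118] rot [-0.509  3.099 -0.   ] F [  5.1   1.3 -12.9] op 0.0253 gf 29.997750520706177
axes
 [[-0.947 -0.32   0.001]
 [-0.32   0.947  0.   ]
 [-0.001 -0.    -1.   ]]
ang 198.90986222771716 r 0.1500265550446015
to hole tool mm [-1.870e+00 -2.488e+01  1.000e-02]
hole px [282.98307313 221.0148992 ]
```

View pics/w6.png

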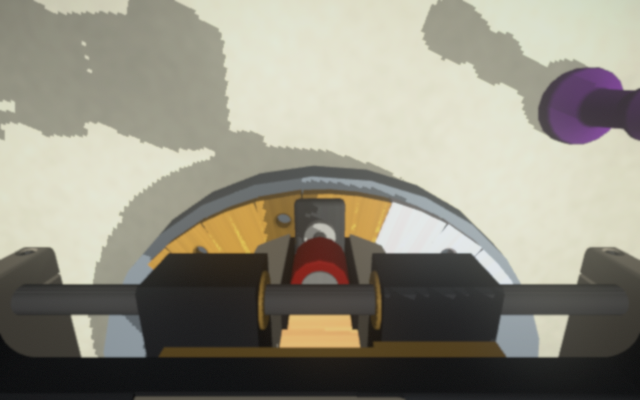

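The next hole is at (283,219) and I predicted (283,221). The second hole is at (201,250). I'll turn the last 9.5° to bring the pin over the next hole.

```bash
python3 -m jog '[{"dx":-0.1,"dy":-5.2,"dz":0,"ax":0,"ay":0,"az":-2},{"dx":-0.5,"dy":-10.5,"dz":0,"ax":0,"ay":0,"az":-4},{"dx":-0.9,"dy":-15.7,"dz":0,"ax":0,"ay":0,"az":-6},{"dx":-1.7,"dy":-20.9,"dz":0,"ax":0,"ay":0,"az":-8},{"dx":-2.2,"dy":-24.8,"dz":0,"ax":0,"ay":0,"az":-9.5}]' 1 30
python3 -m jog '[{"dx":0,"dy":0,"dz":0,"ax":0,"ay":0,"az":0},{"dx":0,"dy":0,"dz":0,"ax":0,"ay":0,"az":0},{"dx":0,"dy":0,"dz":0,"ax":0,"ay":0,"az":0}]' 1 30
python3 - <<'E'
from h import *
s=st(); C=np.array([.6301,.0422]); T=np.array(s['eef_pos']); d=T[:2]-C; print('ang',np.degrees(np.arctan2(d[1],d[0]))%360,'r',np.hypot(*d))
R=Rn.from_rotvec(s['tcp_rot']).as_matrix(); print('to hole tool mm',(R.T@(np.array([.4979,-.0294,T[2]])-T)*1e3).round(2))
E
```

```text
time_s: 9.32
eef_pos: [0.4978, -0.0283, 0.1117]
tcp_rot: [-0.766, 3.047, 0.001]
ft_force: [4.7, 4.0, -13.1]
opening: 0.0253
gripper_force: 30.0
time_s: 9.57
eef_pos: [0.4979, -0.0285, 0.1117]
tcp_rot: [-0.763, 3.047, 0.0]
ft_force: [6.0, 1.3, -13.4]
opening: 0.0254
gripper_force: 30.0
t 9.57 tcp [ 0.4979 -0.0285  0.1117] rot [-0.763  3.047  0.   ] F [  6.    1.3 -13.4] op 0.0254 gf 29.998232424259186
axes
 [[-0.882 -0.471  0.   ]
 [-0.471  0.882  0.   ]
 [-0.    -0.    -1.   ]]
ang 208.12616185497984 r 0.1499358627999084
to hole tool mm [ 0.41 -0.82 -0.  ]
```

```bash
python3 -m jog '[{"dx":0,"dy":-0.8,"dz":0,"ax":0,"ay":0,"az":0},{"dx":0,"dy":-0.8,"dz":1,"ax":0,"ay":0,"az":0},{"dx":0,"dy":-0.8,"dz":2,"ax":0,"ay":0,"az":0},{"dx":0,"dy":-0.8,"dz":3,"ax":0,"ay":0,"az":0},{"dx":0,"dy":-0.8,"dz":3,"ax":0,"ay":0,"az":0}]' 1 30
python3 -m jog '[{"dx":0,"dy":0,"dz":0.5,"ax":0,"ay":0,"az":0},{"dx":0,"dy":0,"dz":1,"ax":0,"ay":0,"az":0},{"dx":0,"dy":0,"dz":1,"ax":0,"ay":0,"az":0}]' 1 30
python3 -m jog '[{"dx":0,"dy":0,"dz":0.5,"ax":0,"ay":0,"az":0},{"dx":0,"dy":0,"dz":0.5,"ax":0,"ay":0,"az":0},{"dx":0,"dy":0,"dz":0.5,"ax":0,"ay":0,"az":0}]' 1 30
```

```text
time_s: 9.98
eef_pos: [0.4981, -0.0289, 0.1086]
tcp_rot: [-0.764, 3.047, 0.001]
ft_force: [4.7, 3.0, -11.1]
opening: 0.0252
gripper_force: 30.0
time_s: 10.23
eef_pos: [0.4981, -0.0289, 0.1077]
tcp_rot: [-0.764, 3.047, 0.0]
ft_force: [4.1, 3.1, -12.0]
opening: 0.0255
gripper_force: 30.0
time_s: 10.48
eef_pos: [0.4981, -0.029, 0.1072]
tcp_rot: [-0.764, 3.047, 0.0]
ft_force: [3.9, 3.2, -10.8]
opening: 0.0257
gripper_force: 30.0
```

```bash
python3 -m jog '[{"dx":0,"dy":0,"dz":0.5,"ax":0,"ay":0,"az":0},{"dx":0,"dy":0,"dz":0.5,"ax":0,"ay":0,"az":0},{"dx":0,"dy":0,"dz":0.5,"ax":0,"ay":0,"az":0}]' 1 30
python3 -m jog '[{"dx":0,"dy":0,"dz":0.5,"ax":0,"ay":0,"az":0},{"dx":0,"dy":0,"dz":0.5,"ax":0,"ay":0,"az":0},{"dx":0,"dy":0,"dz":0.5,"ax":0,"ay":0,"az":0}]' 1 30
python3 -m jog '[{"dx":0,"dy":0,"dz":0.5,"ax":0,"ay":0,"az":0},{"dx":0,"dy":0,"dz":0.5,"ax":0,"ay":0,"az":0},{"dx":0,"dy":0,"dz":0.5,"ax":0,"ay":0,"az":0}]' 1 30
```

```text
time_s: 10.73
eef_pos: [0.4982, -0.029, 0.1068]
tcp_rot: [-0.764, 3.047, 0.0]
ft_force: [4.1, 3.6, -10.6]
opening: 0.0255
gripper_force: 30.0
time_s: 10.98
eef_pos: [0.4981, -0.0291, 0.1063]
tcp_rot: [-0.764, 3.047, 0.0]
ft_force: [4.0, 3.7, -10.9]
opening: 0.0257
gripper_force: 30.0
time_s: 11.23
eef_pos: [0.4982, -0.0291, 0.1058]
tcp_rot: [-0.764, 3.047, 0.0]
ft_force: [3.0, 3.4, -10.6]
opening: 0.025
gripper_force: 30.0
```

```bash
python3 -m jog '[{"dx":0,"dy":0,"dz":0.7,"ax":0,"ay":0,"az":0},{"dx":0,"dy":0,"dz":1.4,"ax":0,"ay":0,"az":0},{"dx":0,"dy":0,"dz":2,"ax":0,"ay":0,"az":0},{"dx":0,"dy":0,"dz":2,"ax":0,"ay":0,"az":0}]' 1 30
python3 -m jog '[{"dx":0,"dy":0,"dz":0.7,"ax":0,"ay":0,"az":0},{"dx":0,"dy":0,"dz":1.4,"ax":0,"ay":0,"az":0},{"dx":0,"dy":0,"dz":2,"ax":0,"ay":0,"az":0},{"dx":0,"dy":0,"dz":2,"ax":0,"ay":0,"az":0}]' 1 30
```

```text
time_s: 11.57
eef_pos: [0.4983, -0.0292, 0.1038]
tcp_rot: [-0.764, 3.047, 0.0]
ft_force: [4.2, 3.6, -10.0]
opening: 0.0251
gripper_force: 30.0
time_s: 11.9
eef_pos: [0.4982, -0.0292, 0.1018]
tcp_rot: [-0.764, 3.047, 0.0]
ft_force: [4.2, 4.0, -9.0]
opening: 0.0255
gripper_force: 30.0
```

```bash
python3 -m jog '[{"dx":0,"dy":0,"dz":0.7,"ax":0,"ay":0,"az":0},{"dx":0,"dy":0,"dz":1.4,"ax":0,"ay":0,"az":0},{"dx":0,"dy":0,"dz":2.2,"ax":0,"ay":0,"az":0},{"dx":0,"dy":0,"dz":3,"ax":0,"ay":0,"az":0},{"dx":0,"dy":0,"dz":3,"ax":0,"ay":0,"az":0}]' 1 30
python3 -m jog '[{"dx":0,"dy":0,"dz":0,"ax":0,"ay":0,"az":0},{"dx":0,"dy":0,"dz":0,"ax":0,"ay":0,"az":0},{"dx":0,"dy":0,"dz":0,"ax":0,"ay":0,"az":0},{"dx":0,"dy":0,"dz":0,"ax":0,"ay":0,"az":0},{"dx":0,"dy":0,"dz":0,"ax":0,"ay":0,"az":0}]' 0 10
python3 -m jog '[{"dx":0,"dy":0,"dz":0,"ax":0,"ay":0,"az":0},{"dx":0,"dy":0,"dz":0,"ax":0,"ay":0,"az":0}]' 0 10
```

```text
time_s: 12.32
eef_pos: [0.4983, -0.0293, 0.0988]
tcp_rot: [-0.764, 3.047, 0.0]
ft_force: [4.9, 3.3, -7.4]
opening: 0.0253
gripper_force: 30.0
time_s: 12.73
eef_pos: [0.4979, -0.0297, 0.0989]
tcp_rot: [0.763, -3.047, 0.0]
ft_force: [-0.9, 0.0, -0.2]
opening: 0.0459
gripper_force: 0.0
time_s: 12.9
eef_pos: [0.498, -0.0295, 0.0988]
tcp_rot: [0.763, -3.047, 0.0]
ft_force: [-0.3, -0.1, -0.4]
opening: 0.0461
gripper_force: 0.0
```

Released. I'll retreat straight up, then back outward, and check.

```bash
python3 -m jog '[{"dx":0,"dy":0,"dz":-8,"ax":0,"ay":0,"az":0},{"dx":0,"dy":0,"dz":-22,"ax":0,"ay":0,"az":0},{"dx":0,"dy":0,"dz":-44,"ax":0,"ay":0,"az":0},{"dx":0,"dy":0,"dz":-70,"ax":0,"ay":0,"az":0},{"dx":0,"dy":0,"dz":-98,"ax":0,"ay":0,"az":0}]' 0 10
python3 -m jog '[{"dx":-5,"dy":0,"dz":-26,"ax":0,"ay":0,"az":0},{"dx":-25,"dy":0,"dz":-48,"ax":0,"ay":0,"az":0},{"dx":-50,"dy":0,"dz":-50,"ax":0,"ay":0,"az":0},{"dx":-65,"dy":0,"dz":-50,"ax":0,"ay":0,"az":0},{"dx":-65,"dy":0,"dz":-50,"ax":0,"ay":0,"az":0}]' 0 10
python3 - <<'E'
from h import *
s=st(); c=cams.calibration('wrist'); w=snap('wrist','w7.png'); b=snap('side','s7.png')
print('knob top home px',proj('w',[.4979,-.0294,.109],c),'10 mm up',proj('w',[.4979,-.0294,.119],c))
print('side mid home',proj('side',[.4979,-.0294,.096]),'10 up',proj('side',[.4979,-.0294,.106]),'arm top at pin',proj('side',[.4979,-.0294,.066]))
o=np.vstack([cv2.resize(w[20:320,100:560],(613,400)),cv2.resize(b[145:255,235:400],(613,200*2)[:2])[:]])
o=np.hstack([cv2.resize(w[0:330],(480,248)),cv2.resize(b[140:255,250:400],(320,248),interpolation=cv2.INTER_CUBIC)])
cv2.imwrite('pics/f7.png',cv2.cvtColor(o,cv2.COLOR_RGB2BGR))
E
```

```text
time_s: 13.32
eef_pos: [0.4974, -0.0295, 0.1979]
tcp_rot: [0.763, -3.046, -0.0]
ft_force: [0.7, -0.6, -0.3]
opening: 0.0464
gripper_force: 0.0
time_s: 13.73
eef_pos: [0.5578, 0.0034, 0.2478]
tcp_rot: [-0.767, 3.044, 0.001]
ft_force: [-0.0, 0.4, 0.0]
opening: 0.0457
gripper_force: 0.0
t 13.73 tcp [0.5578 0.0034 0.2478] rot [-7.670e-01  3.044e+00  1.000e-03] F [-0.   0.4  0. ] op 0.0457 gf 0.0
axes
 [[-0.881 -0.474  0.003]
 [-0.474  0.881  0.001]
 [-0.003 -0.    -1.   ]]
knob top home px [319.68497924 106.42777992] 10 mm up [319.6799622 107.0592285]
side mid home [312.4815017  216.46179238] 10 up [312.44192522 213.92997915] arm top at pin [312.59720604 223.86370708]
```

View pics/f7.png

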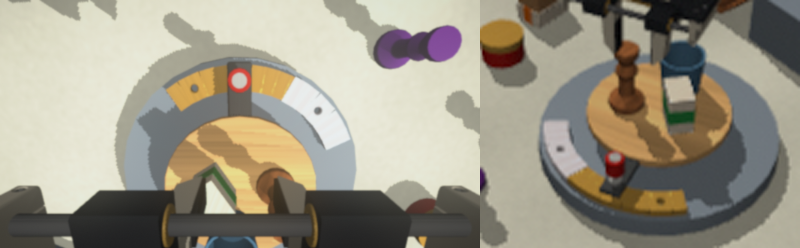

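The pin arm sits on the brass plate between the exposed home hole and the second hole, so it is at the next hole, and the goods are all standing. One last number: knob height in the side view against home.

Run:
```python
from h import *
K0=[.4862,.0842]; K1=[.4979,-.0294]
for f,K in(('side0.png',K0),('s7.png',K1)):
    im=cv2.imread('pics/'+f).astype(int); b,g,r=im[...,0],im[...,1],im[...,2]
    p=proj('side',[*K,.096]); u,v=np.round(p).astype(int)
    m=(r>80)&(g<.55*r)&(b<.55*r); k=np.zeros_like(m); k[v-12:v+12,u-9:u+9]=1; y,x=np.nonzero(m&k)
    print(f,'proj',p.round(1),'top proj',proj('side',[*K,.109]).round(1)[1],'bot',proj('side',[*K,.083]).round(1)[1],'red rows',y.min(),y.max(),'cols',x.min(),x.max(),'off',(x.mean()-p[0]).round(2),(y.mean()-p[1]).round(2))
```

```text
side0.png proj [286.2 195.8] top proj 192.5 bot 199.0 red rows 191 195 cols 282 290 off -0.49 -2.36
s7.png proj [312.5 216.5] top proj 213.2 bot 219.7 red rows 210 221 cols 309 317 off -0.22 -1.06
```

```bash
python3 -c "
from h import *
print(arm.close_job())"
```

```text
the job is handed in; nothing more can be done
None
```

The job is handed in at about 14 s of the 54 s allowed: the pin is sprung home in the next hole (about 45° counter-clockwise), the knob is released, the goods on the turntable are standing, and nothing else was touched.

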